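# Start up the plate shaker at its latching controls

### The arm

A 6-joint arm with a two-finger parallel gripper is mounted at the origin on a cart in front of the work surface, level with it; the furniture and walls round the work are solid. World frame = base frame: x ahead of the robot, y to its left, z up, the work surface at z = 0. Lengths are in m, angles in rad, forces in N, time in s.
With the tool pointing down it reaches from about 0.35 to 0.975 m from the base axis. Payload 4.9 kg.
Tool frame: the origin (TCP) lies midway between the tips of the shut fingers; the grasp point (between the pads) lies 19 mm behind it; z points along the fingers, y is the direction in which the jaws open and shut (so a half turn about z gives the same grasp; the last joint's range is limited). The gripper opens to 85 mm and grips with 20 to 120 N. Pads are 22 mm wide; open, the fingers measure 114 mm over their backs; the gripper's body (76 mm by 85 mm) begins 54 mm behind the grasp point. The pads swing forward as they close: fully open they stand 13 mm farther back than shut.
Start: joints at [1.22, 0.053, 1.613, -0, 1.476, -0.119], TCP at [0.144, 0.608, 0.231] pointing down, gripper open.
Joint ranges: [-3.01, 3.01], [-1.01, 2.22], [0.06, 2.58], [-1.02, 4.17], [0.09, 2.62], [-3.14, 3.14]. Speed limits (rad/s): [2.57, 2.57, 3.14, 3.14, 3.14, 3.14].

### API

Orientations are given as a rotation vector (axis times angle).
In Python, from station import ctrl gives the robot as it stands.
- The arm moves only by the tool jog_arm, never from a script. Its argument "steps" is a list of rows, each an object of numbers: "dx", "dy", "dz": the shift along the world's x, y, z in units of 60 mm (1.0 is 60 mm); "twist": the turn about the world's z in units of 10 degrees (1.0 is 10 degrees). A call has 1 to 5 rows; each row is the pose to reach, as a shift and turn from the pose measured when the call began; what a row does not reach only later rows make up. A row lasts 1/8 s, in which the tool goes at most 62.5 mm and 10.7 degrees, less where a joint would pass 70% of its speed; a pose out of reach is approached as far as the arm can. A call with a gripper value outside its range is refused whole. "gripper" is the closure in counts, from 0 (fully open) to 255 (shut), set as the call begins (left out, the last holds). The fingers move at their own pace and stop on an object; "newtons" is the grip in N (left out, the last holds). Time passes only in rows, so rows that repeat a pose let the fingers close. It gives the time, the measured TCP pose, the force and the opening at its end, in the units of the state.
- ctrl.get_obs(): the state, without advancing time (a new reading comes with each control period).
- ctrl.get_image(name): name is "side" or "top" or "wrist"; returns a dict with "frame" (384x512x3 uint8, red, green, blue), "range_z" (384x512 float32, m along the optical axis (not along the pixel's ray), 0 where there is no reading), "fx", "fy", "cx", "cy" (pixels), "extrinsics" (4x4, takes a point from camera to world coordinates). Camera axes: x right, y down, z forward; pixel columns grow to the right and rows downward; lengths in m; the calibration is good to about 2 mm. The wrist camera is an equidistant fisheye: a pixel r from the principal point sees the ray r / f radians off the axis. A picture is of the moment at which its call begins.
- ctrl.finish_job(): hands the job in, once; it reports no verdict.
The state is a dict: "t": time; "q": joint angles; "dq": joint speeds; "effort": joint torques, N m; "tool_pos": TCP position; "tool_rot": TCP orientation; "contact_force": force on the tool from outside, world axes, zero at the start; "wrist_torque": the same for the moment, N m; "opening": finger opening in m.
Only numpy, scipy, OpenCV 4.12 (cv2) and the standard library are available. Lean on these libraries where they do the work, as an engineer would, in place of code of your own. Each camera call takes 0.05 s, during which the arm holds its last target.

### The job

Start the plate shaker: first push the black mains rocker right over to the side with the white dot, then press the blue key fully home, and last press the green key fully home; each control stays where it is pushed. Do it by pressing only: do not press the red key, and leave in their places the plate on the shaker and the timer, marker and orange cap beside it.

Things in the scene. Friction and masses are not known exactly. Their poses are not given: they have to be found in the camera images.
- shaker: white bench plate shaker, fixed to the bench, 220 mm deep (x) by 230 mm wide (y). Origin: centre of its underside, on the bench; x points away from its control side, y to its left seen from the control side, z up. Its near third (x -110 to -28 mm) is the control deck, 40 mm high, grey; behind it the housing is 60 mm high and carries an aluminium platform (top at 69 mm, centre at x 45 mm) with the plate.
- control_row (a point): middle of the row of four controls, on the surface of the control deck, 40 mm above the bench; axes as the shaker's. Along the row (shaker's y): the rocker at +80 mm always, and at +26, -27 and -80 mm the blue, green and red keys in an order that changes.
- rocker (a joint): mains rocker: hinge across the shaker (its y), 0 = off, the half with the white dot (nearer the shaker's control-side edge) standing up; 0.35 rad = fully on, that half level and against its stop, the other half up. Starts at 0 to 0.04. About 3 N on the dot moves it, it has no spring and stays wherever it is left.
- rocker_dot (a point): middle of the white dot on the top face of the rocker's dotted half, 16 mm from the hinge line towards the control-side edge. The half is 28 mm wide (y) and 26 mm long (x), black; the dot is about 16 mm above the control deck when off and 11 mm when fully on, and is pressed straight down. The point moves with the rocker.
- key_blue (a joint): blue key: slide joint, 0 = standing fully up, 0.008 m = fully home. It stands at 0 to 0.0005 at the start. About 3 N moves it, it has no spring and stays wherever it is left; at the end of its travel it meets a solid stop.
- key_green (a joint): green key: slide joint, 0 = standing fully up, 0.008 m = fully home. It stands at 0 to 0.0005 at the start. About 3 N moves it, it has no spring and stays wherever it is left; at the end of its travel it meets a solid stop.
- key_red (a joint): red key: slide joint, 0 = standing fully up, 0.008 m = fully home. It stands at 0 to 0.0005 at the start. About 3 N moves it, it has no spring and stays wherever it is left; at the end of its travel it meets a solid stop.
- key_blue_top (a point): centre of the flat top of the blue key, a round button 28 mm across in a black collar 39 mm across. The top is 14 mm above the grey control deck when up, 6 mm when home; it is pressed straight down. The point moves with the key.
- key_green_top (a point): centre of the flat top of the green key, a round button 28 mm across in a black collar 39 mm across. The top is 14 mm above the grey control deck when up, 6 mm when home; it is pressed straight down. The point moves with the key.
- key_red_top (a point): centre of the flat top of the red key, a round button 28 mm across in a black collar 39 mm across. The top is 14 mm above the grey control deck when up, 6 mm when home; it is pressed straight down. The point moves with the key.
- plate: white well plate 86x128x30 mm, loose on the shaker platform, between low steel stops; its top is 99 mm above the bench. Origin: centre of its underside.
- timer: white countdown timer 66x66x19 mm, loose on the bench to the right of the shaker. Origin: centre of its underside.
- marker: white and blue marker pen, 135 mm long, 14 mm thick, lying loose on the bench to the left of the shaker. Origin: under its middle; y along the pen.
- cap: orange screw cap, 24 mm across, 14 mm high, loose on the bench to the left of the shaker, beyond the marker. Origin: centre of its underside.

How it is judged:
On the way, in this order (a step that is already met when the one before it is completed fails the run):
1. the mains rocker is pushed right over to its dotted side (value of joint rocker above 0.28 rad), for 0.1 s.
2. the blue key is pressed home (value of joint key_blue above 0.0062 m), for 0.1 s.
3. the green key is pressed home (value of joint key_green above 0.0062 m), for 0.1 s.
At the end, for the whole second after the job is handed in: the rocker stands on (over 0.28 of 0.35 rad), the blue and green keys are home (over 6.2 of 8 mm), the red key is up (less than 2 mm down) (value of joint rocker above 0.28 rad and value of joint each of key_blue, key_green above 0.0062 m and value of joint key_red below 0.002 m); the robot touches nothing.
It fails at once if the blue key goes down before the rocker is on (value of joint key_blue above 0.002 m and value of joint rocker below 0.28 rad).
It fails at once if the green key goes down before the rocker is on and the blue key is home (value of joint key_green above 0.002 m and (value of joint rocker below 0.28 rad or value of joint key_blue below 0.0062 m)).
It fails at once if the red key is pressed (2 mm or more) (value of joint key_red above 0.002 m).
It fails at once if the plate, timer, marker or orange cap is shifted or lifted by more than 15 mm (distance of any of plate, timer, marker, cap from where it was at the start of the episode above 0.015 m).
It also fails if it takes over 42 s, if anything falls off the work surface, if the arm or the gripper's body presses on something with over 40 N, if the wrist force passes 120 N, or if a joint passes its speed limit or range.

## Working session

There is one attempt and no reset: what is moved stays moved. The work goes in short steps, Python scripts to look and compute and a tool call to move; the robot and the scene stay as the last step left them, time stands still between calls to the robot, and variables do not carry over. Pictures are saved under pics/ and viewed, and the job is handed in when it is done.

Besides the shell and the picture viewer there is one more tool, called in YAML: its name, and indented under it one key for each argument. jog_arm: Moves the arm, as the interface text tells. Its arguments: {"type":"object","properties":{"steps":{"type":"array"},"gripper":{"type":"number"},"newtons":{"type":"number"}},"required":["steps"]}

```bash
mkdir -p pics
python3 - <<'E'
from station import ctrl
import cv2,numpy as np
o=ctrl.get_obs();print(o)
for n in("top","side"):
    d=ctrl.get_image(n);cv2.imwrite(f"pics/{n}0.png",d["frame"][:,:,::-1]);np.savez(f"{n}0.npz",**d)
    print(n,d["extrinsics"],d["fx"])
E
```

```text
{'t': 0.0, 'q': array([ 1.21999954e+00,  5.33558570e-02,  1.61432842e+00,  3.74403262e-05,
        1.47602219e+00, -1.19007812e-01]), 'dq': array([-0.00194007,  0.00095631, -0.00094131,  0.0010943 , -0.00183741,
        0.00102225]), 'effort': array([ 8.61807393e-06, -3.93671465e+01, -3.70179570e+01, -1.92869829e-04,
        6.83135717e-03,  1.27155383e-05]), 'tool_pos': array([0.14334606, 0.60767906, 0.2300431 ]), 'tool_rot': array([-0.36322308, -3.11999108,  0.00321503]), 'contact_force': array([-0.77647997, -1.34590775, -0.39117517]), 'wrist_torque': array([-0.0017318 ,  0.04884599,  0.00846836]), 'opening': 0.08562318161889806}
top [[ 0.01865271 -0.98756383  0.15610817  0.42317126]
 [-0.99981542 -0.01914289 -0.00163703 -0.03066942]
 [ 0.00460503 -0.15604882 -0.98773861  1.03194774]
 [ 0.          0.          0.          1.        ]] 461.0342333930456
side [[-0.90798175 -0.2613444   0.32751832  0.24707439]
 [-0.41881043  0.54195119 -0.72861974  0.64892887]
 [ 0.01292174 -0.79874152 -0.60153555  0.63938294]
 [ 0.          0.          0.          1.        ]] 348.6048846337565
```

View pics/top0.png

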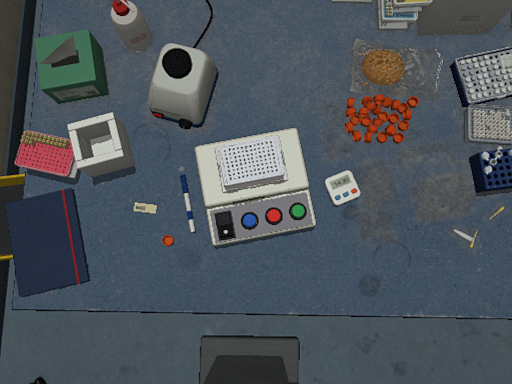

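View pics/side0.png

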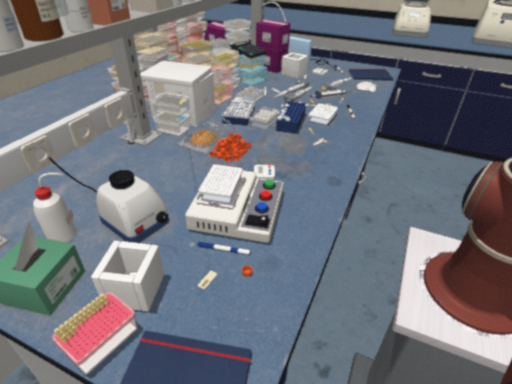

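The top view shows the rocker at about (225,225) with its dot at (226,232), blue at (250,221), red at (274,216) and green at (298,211). Next I'll measure their positions.

Run:
```python
import cv2,numpy as np
d=np.load("top0.npz");f=d["frame"].astype(int);E=d["extrinsics"]
print([d[k] for k in("fx","fy","cx","cy")])
def P(u,v,z=None):
    r=np.array([(u-d["cx"])/d["fx"],(v-d["cy"])/d["fy"],1.])
    s=z
    return (E@np.r_[r*s,1])[:3]
def plane(u,v,h):
    r=E[:3,:3]@np.array([(u-d["cx"])/d["fx"],(v-d["cy"])/d["fy"],1.]);o=E[:3,3];return o+r*(h-o[2])/r[2]
hsv=cv2.cvtColor(d["frame"],cv2.COLOR_RGB2HSV)
def blob(n,m,box,h):
    x0,x1,y0,y1=box;M=np.zeros(m.shape,bool);M[y0:y1,x0:x1]=m[y0:y1,x0:x1]
    v,u=np.nonzero(M);z=np.median(d["range_z"][M]);c=(u.mean(),v.mean())
    print(n,M.sum(),c,"depth",P(*c,z).round(4),"plane",plane(*c,h).round(4))
    return plane(*c,h)
S=hsv[...,1]>110;H=hsv[...,0]
b=blob("blue",S&(H>100)&(H<130)&(hsv[...,2]>90),(240,260,210,232),.054)
r=blob("red",S&((H<10)|(H>170)),(264,284,206,226),.054)
g=blob("green",S&(H>40)&(H<90),(288,308,201,221),.054)
w=blob("dot",hsv[...,2]>140,(221,231,226,238),.056)
a=g-b;yaw=np.arctan2(-a[0]*-1,-a[1]);print("len",np.linalg.norm(a),"y axis",-a/np.linalg.norm(a), np.degrees(np.arctan2(a[0],-a[1])))
cv2.imwrite("pics/crop.png",cv2.resize(d["frame"][180:250,190:330,::-1],None,fx=5,fy=5,interpolation=cv2.INTER_CUBIC))
```

```text
[array(461.03423339), array(461.03423339), array(261.22266518), array(193.79996662)]
blue 132 (np.float64(249.18939393939394), np.float64(219.88636363636363)) depth [ 0.5211 -0.0077  0.0533] plane [ 0.521  -0.0077  0.054 ]
red 152 (np.float64(273.45394736842104), np.float64(215.2565789473684)) depth [ 0.5321 -0.0593  0.0522] plane [ 0.5319 -0.0592  0.054 ]
green 146 (np.float64(297.8150684931507), np.float64(210.43150684931507)) depth [ 0.5434 -0.1112  0.0533] plane [ 0.5433 -0.1111  0.054 ]
dot 9 (np.float64(225.33333333333334), np.float64(231.11111111111111)) depth [0.496  0.0421 0.0569] plane [0.4961 0.0421 0.056 ]
len 0.10574743462822708 y axis [-0.21037487  0.97762079 -0.        ] 12.144321363850617
```

View pics/crop.png

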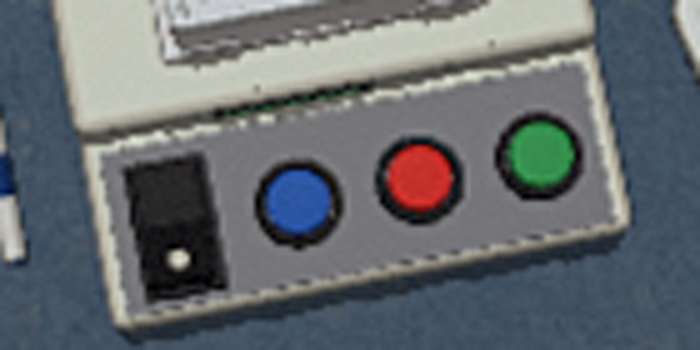

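The key spacing is 105.7 mm against the nominal 106. The dot predicted from the key row, (0.494, 0.042), agrees with the measured one. Next I shut the gripper and travel high, turning +25° to line up with the row.

jog_arm:
  steps:
    - {"dx":0.45,"dy":-0.7,"twist":0.5}
    - {"dx":0.9,"dy":-1.5,"twist":1.0}
    - {"dx":1.4,"dy":-2.3,"twist":1.5}
    - {"dx":1.9,"dy":-3.1,"twist":2.0}
    - {"dx":2.4,"dy":-3.9,"twist":2.5}
  gripper: 255

```text
validation failed for argument at $.st...
```

jog_arm:
  steps:
    - {"dx":0.45,"dy":-0.7,"dz":0.0,"twist":0.5}
    - {"dx":0.9,"dy":-1.5,"dz":0.0,"twist":1.0}
    - {"dx":1.4,"dy":-2.3,"dz":0.0,"twist":1.5}
    - {"dx":1.9,"dy":-3.1,"dz":0.0,"twist":2.0}
    - {"dx":2.4,"dy":-3.9,"dz":0.0,"twist":2.5}
  gripper: 255

```text
t: 0.72
tool_pos: [0.2878, 0.372, 0.2297]
tool_rot: [0.326, -3.124, 0.003]
contact_force: [1.3, -0.2, 1.3]
opening: -0.0
```

jog_arm:
  steps:
    - {"dx":0.5,"dy":-0.8,"dz":0.0,"twist":0.0}
    - {"dx":1.0,"dy":-1.6,"dz":0.0,"twist":0.0}
    - {"dx":1.5,"dy":-2.4,"dz":0.0,"twist":0.0}
    - {"dx":2.0,"dy":-3.2,"dz":-0.2,"twist":0.0}
    - {"dx":2.5,"dy":-4.0,"dz":-0.5,"twist":0.0}

```text
t: 1.35
tool_pos: [0.4388, 0.1303, 0.1999]
tool_rot: [-0.326, 3.123, -0.003]
contact_force: [0.7, 0.0, 0.1]
opening: -0.0001
```

jog_arm:
  steps:
    - {"dx":0.5,"dy":-0.8,"dz":-0.3,"twist":0.0}
    - {"dx":0.9,"dy":-1.45,"dz":-0.6,"twist":0.0}
    - {"dx":0.9,"dy":-1.45,"dz":-0.9,"twist":0.0}
    - {"dx":0.9,"dy":-1.45,"dz":-0.9,"twist":0.0}

```text
t: 1.85
tool_pos: [0.491, 0.0436, 0.1435]
tool_rot: [0.325, -3.122, 0.001]
contact_force: [0.3, 0.1, -0.2]
opening: 0.0001
```

jog_arm:
  steps:
    - {"dx":0.05,"dy":-0.02,"dz":-0.5,"twist":0.0}
    - {"dx":0.05,"dy":-0.02,"dz":-1.1,"twist":0.0}
    - {"dx":0.05,"dy":-0.02,"dz":-1.1,"twist":0.0}

```text
t: 2.22
tool_pos: [0.4912, 0.0438, 0.0752]
tool_rot: [0.328, -3.116, -0.0]
contact_force: [-0.2, -0.0, 0.4]
opening: 0.0002
```

```bash
cat > look.py <<'E'
import sys
from station import ctrl
import cv2,numpy as np
t=sys.argv[1]
a=ctrl.get_image("side")["frame"][150:260,170:310,::-1]
w=ctrl.get_image("wrist")["frame"][:,:,::-1]
a=cv2.resize(a,(400,314),interpolation=cv2.INTER_CUBIC);w=cv2.resize(w,(400,300))
cv2.imwrite(f"pics/{t}.png",np.hstack([a[:300],w]))
o=ctrl.get_obs();print(o["t"],o["tool_pos"],o["contact_force"])
E
python3 look.py a1
```

```text
2.325 [0.49426326 0.04331968 0.07870413] [-0.10852911 -0.31071606  0.2483208 ]
```

View pics/a1.png

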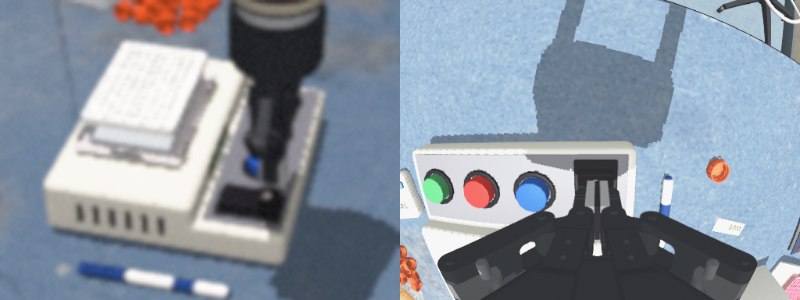

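The left panel (side view) shows the finger tips over the rocker's dotted half, around (265,190). The wrist panel on the right shows the same at about (597,190), with green, red and blue clear of the tool. Now I press down slowly.

jog_arm:
  steps:
    - {"dx":0.0,"dy":0.0,"dz":-0.15,"twist":0.0}
    - {"dx":0.0,"dy":0.0,"dz":-0.25,"twist":0.0}
    - {"dx":0.0,"dy":0.0,"dz":-0.35,"twist":0.0}
    - {"dx":0.0,"dy":0.0,"dz":-0.43,"twist":0.0}
    - {"dx":0.0,"dy":0.0,"dz":-0.43,"twist":0.0}

```text
t: 2.95
tool_pos: [0.4941, 0.0433, 0.0524]
tool_rot: [0.327, -3.122, 0.001]
contact_force: [0.8, 0.2, 1.2]
opening: -0.0002
```

jog_arm:
  steps:
    - {"dx":0.0,"dy":0.0,"dz":-0.02,"twist":0.0}
    - {"dx":0.0,"dy":0.0,"dz":-0.03,"twist":0.0}
    - {"dx":0.0,"dy":0.0,"dz":-0.03,"twist":0.0}

```text
t: 3.32
tool_pos: [0.4942, 0.0432, 0.051]
tool_rot: [0.327, -3.122, 0.001]
contact_force: [-1.5, -0.8, 3.8]
opening: -0.0005
```

jog_arm:
  steps:
    - {"dx":0.0,"dy":0.0,"dz":-0.02,"twist":0.0}
    - {"dx":0.0,"dy":0.0,"dz":-0.03,"twist":0.0}
    - {"dx":0.0,"dy":0.0,"dz":-0.03,"twist":0.0}

```text
t: 3.7
tool_pos: [0.4942, 0.0432, 0.0509]
tool_rot: [0.327, -3.121, 0.001]
contact_force: [-7.4, -0.8, 14.2]
opening: 0.0001
```

The tool stopped at z = 0.051 (the fully-on height) with the force up at 14 N, so the rocker is at its stop. I'll lift and verify.

jog_arm:
  steps:
    - {"dx":0.0,"dy":0.0,"dz":0.3,"twist":0.0}
    - {"dx":0.0,"dy":0.0,"dz":0.7,"twist":0.0}
    - {"dx":0.2,"dy":-0.4,"dz":0.7,"twist":0.0}
    - {"dx":0.44,"dy":-0.85,"dz":0.7,"twist":0.0}
    - {"dx":0.44,"dy":-0.85,"dz":0.7,"twist":0.0}

```text
t: 4.32
tool_pos: [0.5214, -0.009, 0.0929]
tool_rot: [0.324, -3.122, 0.002]
contact_force: [-0.4, 0.5, -0.1]
opening: 0.0003
```

```bash
python3 look.py a2
```

```text
4.425 [ 0.52024057 -0.00756698  0.09238096] [-0.7156205   0.06778386  0.69617835]
```

View pics/a2.png

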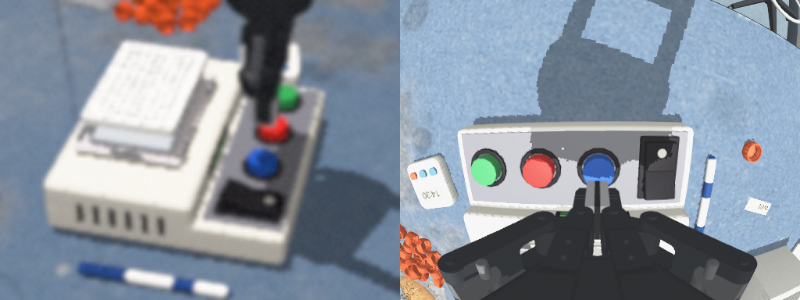

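The tool is over blue, wrist view (598,180), and the rocker appears tipped towards the dot. I'll check its tilt with depth.

```bash
cat > rock.py <<'E'
from station import ctrl
import numpy as np
for n in("side","top"):
    d=ctrl.get_image(n) 
    for nm,D in(("now",d),("start",np.load(n+"0.npz"))):
        z=D["range_z"];v,u=np.nonzero(z>0);zz=z[v,u]
        p=np.c_[(u-D["cx"])/D["fx"]*zz,(v-D["cy"])/D["fy"]*zz,zz,np.ones(len(u))]@D["extrinsics"].T
        ex=np.array([.978,.21]);ey=np.array([-.21,.978]);q=p[:,:2]-np.array([.521,-.0077])
        X=q@ex;Y=q@ey-54e-3
        o=[]
        for a in range(-28,28,8):
            m=(abs(Y)<.011)&(X>a/1e3)&(X<(a+8)/1e3)&(p[:,2]<.075)
            o.append((a+4,int(m.sum()),round(float(np.median(p[m,2]))*1e3,1) if m.any() else None))
        print(n,nm,o)
E
python3 rock.py
```

```text
side now [(-24, 22, 51.3), (-16, 17, 51.9), (-8, 18, 51.6), (0, 19, 52.7), (8, 22, 55.2), (16, 21, 58.2), (24, 12, 57.4)]
side start [(-24, 26, 57.7), (-16, 16, 56.4), (-8, 17, 53.4), (0, 21, 51.8), (8, 16, 52.9), (16, 19, 52.5), (24, 13, 52.1)]
top now [(-24, 43, 48.6), (-16, 39, 51.3), (-8, 38, 50.6), (0, 12, 51.2), (8, 0, None), (16, 0, None), (24, 0, None)]
top start [(-24, 44, 52.7), (-16, 38, 56.9), (-8, 39, 54.0), (0, 37, 51.0), (8, 37, 51.5), (16, 38, 51.5), (24, 34, 51.4)]
```

The depth mirrors the starting profile: the dotted half is level at 51 mm and the far half is up, so the rocker is fully on. Next is blue.

jog_arm:
  steps:
    - {"dx":0.0,"dy":0.0,"dz":-0.3,"twist":0.0}
    - {"dx":0.0,"dy":0.0,"dz":-0.55,"twist":0.0}
    - {"dx":0.0,"dy":0.0,"dz":-0.65,"twist":0.0}
    - {"dx":0.0,"dy":0.0,"dz":-0.73,"twist":0.0}
    - {"dx":0.0,"dy":0.0,"dz":-0.75,"twist":0.0}

```text
t: 5.15
tool_pos: [0.52, -0.0071, 0.0473]
tool_rot: [0.328, -3.12, 0.0]
contact_force: [-1.9, 1.5, 2.1]
opening: -0.0002
```

jog_arm:
  steps:
    - {"dx":0.0,"dy":0.0,"dz":-0.02,"twist":0.0}
    - {"dx":0.0,"dy":0.0,"dz":-0.03,"twist":0.0}
    - {"dx":0.0,"dy":0.0,"dz":-0.03,"twist":0.0}

```text
t: 5.52
tool_pos: [0.5204, -0.0071, 0.0461]
tool_rot: [0.328, -3.121, 0.001]
contact_force: [-1.8, 0.7, 4.4]
opening: -0.0003
```

jog_arm:
  steps:
    - {"dx":0.0,"dy":0.0,"dz":-0.02,"twist":0.0}
    - {"dx":0.0,"dy":0.0,"dz":-0.03,"twist":0.0}
    - {"dx":0.0,"dy":0.0,"dz":-0.03,"twist":0.0}

```text
t: 5.9
tool_pos: [0.5205, -0.0071, 0.0459]
tool_rot: [0.328, -3.12, 0.001]
contact_force: [-6.6, 1.3, 12.8]
opening: -0.0
```

Blue is at its stop (z 0.046, 12.8 N). I lift and cross over red to green.

jog_arm:
  steps:
    - {"dx":0.0,"dy":0.0,"dz":0.4,"twist":0.0}
    - {"dx":0.0,"dy":0.0,"dz":0.8,"twist":0.0}
    - {"dx":0.19,"dy":-0.87,"dz":0.8,"twist":0.0}
    - {"dx":0.38,"dy":-1.73,"dz":0.8,"twist":0.0}
    - {"dx":0.38,"dy":-1.73,"dz":0.8,"twist":0.0}

```text
t: 6.52
tool_pos: [0.544, -0.1139, 0.0942]
tool_rot: [0.322, -3.122, 0.002]
contact_force: [-0.0, 0.6, -0.9]
opening: -0.0001
```

```bash
python3 look.py a3
cat > key.py <<'E'
from station import ctrl
import numpy as np
for n in("side","top"):
    d=ctrl.get_image(n) 
    for nm,D in(("now",d),("start",np.load(n+"0.npz"))):
        z=D["range_z"];v,u=np.nonzero(z>0);zz=z[v,u]
        p=np.c_[(u-D["cx"])/D["fx"]*zz,(v-D["cy"])/D["fy"]*zz,zz,np.ones(len(u))]@D["extrinsics"].T
        for k,c in(("blue",(.521,-.0077)),("red",(.532,-.0593)),("green",(.5433,-.1111))):
            m=(np.hypot(p[:,0]-c[0],p[:,1]-c[1])<.009)&(p[:,2]<.07)
            print(n,nm,k,m.sum(),round(float(np.median(p[m,2]))*1e3,1) if m.any() else None)
E
python3 key.py
```

```text
6.625 [ 0.54300926 -0.11103502  0.0934214 ] [-0.6084973  -0.30198896 -0.694876  ]
side now blue 28 46.8
side now red 21 54.6
side now green 17 54.7
side start blue 25 54.5
side start red 20 54.5
side start green 16 54.5
top now blue 53 45.9
top now red 12 53.1
top now green 0 None
top start blue 56 53.5
top start red 55 52.9
top start green 56 54.3
```

View pics/a3.png

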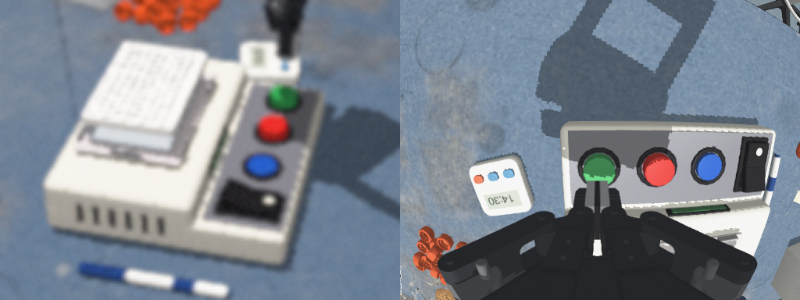

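By depth, blue is down about 7.7 mm and red is still up. The wrist view has the tool over green at (598,170). Now I press green.

jog_arm:
  steps:
    - {"dx":0.0,"dy":0.0,"dz":-0.3,"twist":0.0}
    - {"dx":0.0,"dy":0.0,"dz":-0.55,"twist":0.0}
    - {"dx":0.0,"dy":0.0,"dz":-0.65,"twist":0.0}
    - {"dx":0.0,"dy":0.0,"dz":-0.75,"twist":0.0}
    - {"dx":0.0,"dy":0.0,"dz":-0.78,"twist":0.0}

```text
t: 7.35
tool_pos: [0.5429, -0.1099, 0.0465]
tool_rot: [0.33, -3.119, -0.001]
contact_force: [-0.8, 1.3, 1.9]
opening: 0.0001
```

jog_arm:
  steps:
    - {"dx":0.0,"dy":0.0,"dz":-0.02,"twist":0.0}
    - {"dx":0.0,"dy":0.0,"dz":-0.03,"twist":0.0}
    - {"dx":0.0,"dy":0.0,"dz":-0.03,"twist":0.0}

```text
t: 7.72
tool_pos: [0.5431, -0.11, 0.046]
tool_rot: [0.33, -3.119, -0.001]
contact_force: [-3.7, 0.9, 6.8]
opening: 0.0001
```

jog_arm:
  steps:
    - {"dx":0.0,"dy":0.0,"dz":-0.02,"twist":0.0}
    - {"dx":0.0,"dy":0.0,"dz":-0.03,"twist":0.0}
    - {"dx":0.0,"dy":0.0,"dz":-0.03,"twist":0.0}

```text
t: 8.1
tool_pos: [0.5435, -0.1102, 0.046]
tool_rot: [0.33, -3.119, -0.0]
contact_force: [-5.0, 1.8, 9.8]
opening: 0.0003
```

jog_arm:
  steps:
    - {"dx":0.0,"dy":0.0,"dz":0.5,"twist":0.0}
    - {"dx":0.0,"dy":0.0,"dz":1.2,"twist":0.0}
    - {"dx":0.0,"dy":0.0,"dz":2.0,"twist":0.0}
    - {"dx":-0.4,"dy":-0.8,"dz":2.5,"twist":0.0}
    - {"dx":-0.8,"dy":-1.5,"dz":2.5,"twist":0.0}

```text
t: 8.72
tool_pos: [0.4971, -0.2023, 0.2005]
tool_rot: [-0.332, 3.123, -0.008]
contact_force: [0.7, -1.2, -0.5]
opening: 0.0001
```

jog_arm:
  steps:
    - {"dx":0.0,"dy":-0.5,"dz":0.0,"twist":0.0}
    - {"dx":0.0,"dy":-1.0,"dz":0.0,"twist":0.0}
    - {"dx":0.0,"dy":-1.0,"dz":0.0,"twist":0.0}

```text
t: 9.1
tool_pos: [0.497, -0.2642, 0.2008]
tool_rot: [-0.327, 3.122, -0.01]
contact_force: [-0.1, 0.6, -0.2]
opening: 0.0001
```

```bash
python3 look.py a4; python3 key.py; python3 rock.py
python3 - <<'E'
from station import ctrl
import cv2
cv2.imwrite("pics/top9.png",ctrl.get_image("top")["frame"][:,:,::-1])
E
```

```text
9.2 [ 0.49709849 -0.26219132  0.20039755] [-0.54628455  0.61073311 -0.65527361]
side now blue 22 46.2
side now red 23 54.5
side now green 20 47.0
side start blue 25 54.5
side start red 20 54.5
side start green 16 54.5
top now blue 54 45.7
top now red 55 53.8
top now green 56 46.2
top start blue 56 53.5
top start red 55 52.9
top start green 56 54.3
side now [(-24, 23, 51.7), (-16, 19, 51.7), (-8, 18, 51.4), (0, 19, 52.5), (8, 19, 55.2), (16, 20, 58.1), (24, 12, 45.6)]
side start [(-24, 26, 57.7), (-16, 16, 56.4), (-8, 17, 53.4), (0, 21, 51.8), (8, 16, 52.9), (16, 19, 52.5), (24, 13, 52.1)]
top now [(-24, 42, 49.2), (-16, 40, 50.7), (-8, 38, 51.0), (0, 39, 50.7), (8, 40, 53.4), (16, 39, 56.2), (24, 30, 58.0)]
top start [(-24, 44, 52.7), (-16, 38, 56.9), (-8, 39, 54.0), (0, 37, 51.0), (8, 37, 51.5), (16, 38, 51.5), (24, 34, 51.4)]
```

View pics/top9.png

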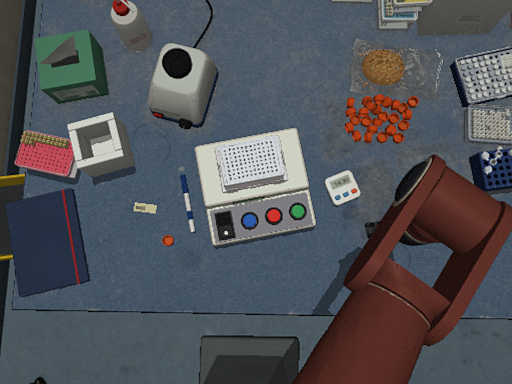

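The final top view shows the arm clear of everything. The plate (250,163), timer (342,188), marker (188,203) and cap (168,240) are where they started. I'm handing the job in.

```bash
python3 -c "
from station import ctrl
print(ctrl.finish_job())"
```

```text
the job is handed in; nothing more can be done
None
```

The plate shaker is started: I pressed the rocker, then blue, then green, each to its stop with the shut finger tips, and handed the job in at about 9.5 s. `finish_job` gives no verdict.

| Control | Pressed to | Force at the end | Last depth check |
|---|---|---|---|
| Rocker | z 51 mm | 14 N | dotted half level at about 51 mm, far half up |
| Blue key | z 46 mm | 13 N | about 8 mm down |
| Green key | z 46 mm | 10 N | 7.5–8.1 mm down |
| Red key | not touched | – | still up |

- **Loose objects:** by eye in the last top image, the plate, timer, marker and cap are where they started. I did not measure their positions.
- **Arm:** it was clear of everything at hand-in.
- **Odd readings:** one edge bin of the rocker depth disagreed (side camera 45.6 mm, top camera 58 mm). I took it as an edge effect because the other bins agreed. My first move call was refused because its rows left out `dz`, and nothing moved.

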